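# Dock a battery pack, lock it in and start the charge

## Robot

A 6-joint arm with a two-finger parallel gripper is mounted at the origin on a cart in front of the work surface, level with it; the furniture and walls round the work are solid. World frame = base frame: x ahead of the robot, y to its left, z up, the work surface at z = 0. Lengths are in mm, angles in degrees, forces in N, time in s.
With the tool pointing down it reaches from about 300 to 850 mm from the base axis. Payload 4.2 kg.
Tool frame: the origin (TCP) lies midway between the tips of the shut fingers; the grasp point (between the pads) lies 19 mm behind it; z points along the fingers, y is the line along which they close (so a half turn about z gives the same grasp; the last joint's range is limited). The gripper opens to 91 mm and grips with 3 to 60 N. Pads are 32 mm wide; open, the fingers measure 118 mm over their backs; the gripper's body (76 mm by 178 mm) begins 60 mm behind the grasp point.
Start: joints at [71.047, 18.312, 89.639, -0, 72.044, -1.146], TCP at [175.849, 547.467, 213.976] pointing down, gripper open.
Joint ranges: [-177.97, 177.97], [-48.28, 115.42], [12.27, 149.76], [-77.06, 257.06], [2.81, 150.46], [-146.56, 146.56]. Speed limits (degrees/s): [147.25, 147.25, 180, 180, 180, 180].

## Interface

Orientations are given as [roll, pitch, yaw] about the fixed x, y, z axes, in that order (R = Rz(yaw) Ry(pitch) Rx(roll)).
In Python, from workcell import env gives the robot as it stands.
- The arm moves only by the shell command python3 drive.py [OPENING] [FORCE], which reads ROWS from standard input. ROWS is a JSON list of rows, 1 to 8 of them, each an object with the fields trans (a list: dx, dy, dz in mm), rot (a list: a rotation vector rx, ry, rz in degrees); a field left out counts as zero; each row shifts and turns the commanded pose from where the row before left it, along the tool's axes as they then stand; what a row does not reach is not made up. A row lasts 1/10 s, in which the tool goes at most 50 mm and 8.59 degrees, less where a joint would pass 70% of its speed; a pose out of reach is approached as far as the arm can. OPENING is the finger opening in mm, set as the command begins (- or left out keeps the last). The fingers move at their own pace and stop on an object; FORCE is the grip in N (left out, the last holds). Time passes only in rows, so rows that do not move let the fingers close. It prints the time, the measured TCP pose, the force, the opening and the grip force at its end. Input that does not fit is refused with a message, and nothing moves.
- env.state(): the state, without advancing time (a new reading comes with each control period).
- env.grab_frame(name): name is "scene" or "top" or "wrist"; returns the picture (400x640x3 uint8, blue, green, red); there is no depth.
- env.camera_model(name): a dict with "fx", "fy", "cx", "cy" (pixels), "T" (4x4, takes a point from camera to world coordinates). Camera axes: x right, y up, looking along -z (the intrinsics and any distortion apply to the point x, -y, -z); pixel columns grow to the right and rows downward; lengths in mm; the calibration is good to about 2 mm. A picture is of the moment at which its call begins: read the wrist's pose just before it. camera_model takes no time and is no camera call; for the wrist camera it gives the pose at the moment of the call.
- env.job_done(): hands the job in; it is judged then, once.
The state is a dict: "time_s": time; "qpos": joint angles; "qvel": joint speeds; "effort": joint torques, N m; "ee_pos": TCP position; "ee_rot": TCP orientation; "force": force on the tool from outside, world axes, zero at the start; "torque": the same for the moment, N m; "gripper_width": finger opening in mm; "gripper_force": force on a finger pad.
Only numpy, scipy, OpenCV 4.12 (cv2) and the standard library are available. Lean on these libraries where they do the work, as an engineer would, in place of code of your own. Each camera call takes 0.05 s, during which the arm holds its last target. There are 200 camera calls.

## Task

Put the black battery pack with the blue band on charge. Swing the dock's yellow retaining arm right open, slide the pack along the bench (it is too wide to grip) into line with the dock and push it between the rails until it is fully home on the two alignment pegs, swing the yellow arm fully shut across its front, and last throw the red charge lever right over to the other side. Keep the pack flat on the bench and leave the multimeter, radio, red tape and spare breaker where they lie.

Things in the scene. Friction and masses are not known exactly. Their poses are not given: they have to be found in the camera images.
- dock: Grey charging dock fixed to the bench: housing 58 deep, 132 wide, 90 mm high. Origin: on the bench below the middle of its front face, which the pack's rear butts against; x away from the robot into the housing, y left along the face, z up. Two steel pegs on the face at y = +-30, z = 30 mm point along -x: 10 mm thick, 24 mm long, tapered tips. The pack's lane runs along -x, y = 0.
- pack: Loose black battery pack with a blue band, 100 (x) x 96 (y) x 56 mm (z), 0.5 to 0.8 kg, flat on the bench right of the dock's mouth. Origin: centre of its underside; x to its grey rear end, which roughly faces the dock (within 0.3 rad). Too wide to grip; slides when pushed with 2 to 6 N. Home, the origin is at dock (-50, 0, 0) mm, yaw as the dock's.
- retaining_arm (a joint): Yellow arm's angle about its upright hinge pin, rad: 0 = shut (pointing along dock -y across the mouth); grows as its end swings out to the robot (1.57 = along dock -x); stop at 1.85. Starts at 0 to 0.2, stays where left, under 1 N at its end. Bar 8 mm thick, z = 21 to 45, 126 mm long from the pin. Shut, it clears a pack that is home by 1.5 mm; it cannot shut on one that is not.
- retaining_arm_tip (a point): Middle of the black rubber pad (10 x 16 x 30 mm) at the free end of the retaining arm, 118 mm from the hinge pin, z = 33.
- charge_lever (a joint): Angle of the red charge lever on top of the dock's housing, rad: 0 = off, leaning 0.5 rad to the dock's left (+y); 1.0 = on, leaning 0.5 rad to its right (-y). Starts at 0 to 0.15. Stays where it is left; takes about 2 N at its end.
- charge_lever_tip (a point): Grip end of the red charge lever (12 mm thick, 20 mm wide). The pivot runs along the dock's x at dock (24, -32, 100) mm; this point is 39.5 mm from it, the lever's end 45 mm. Its switch body is 50 mm (y) x 34 mm (x), top at z = 111.
- multimeter: Bystander: orange and grey multimeter lying face up, 165 x 85 x 45 mm, at the right. Origin: centre of its underside.
- red_tape: Bystander: roll of red tape lying flat, 61 mm across, 19 mm high, left of the dock. Origin: centre of its underside.
- spare_breaker: Bystander: grey spare breaker lying on its side, 78 x 76 x 19 mm, at the back on the right. Origin: below its middle.
- radio: Bystander: black handheld radio lying on its back, 198 x 64 x 27 mm, at the left. Origin: below its middle.
- pack_rear (a point): Middle of the lower edge of the pack's rear end: 50 mm along x from the pack's origin; at the dock's origin when home. The rear face has two round sockets, 13 mm wide, 30 mm deep, at pack y = +-30, z = 30, for the dock's pegs.
- lane_mouth (a point): Middle of the lane's open end on the bench, 74 mm before the dock's origin. Two aluminium guide rails 40 mm high (inner faces at dock y = +-50, x = 0 to -53) flare to +-60 here (outer corners +-71). The bench is the lane's floor. A pack that is home sticks out 26 mm past here.
- retaining_arm_hinge (a point): Axis of the retaining arm's hinge, left of the mouth at dock (-106, 72) mm; this point is at mid height of the arm, z = 33. Post 64 to 68 mm high, 18 mm thick.

How it is judged:
By the outcome, as a careful person would: the job done as asked, in the order asked, and still so for the second after the job is handed in, with the robot touching nothing.
It also fails if it takes over 67 s, if anything falls off the work surface, if the arm or the gripper's body presses on something with over 40 N, if the wrist force passes 120 N, or if a joint passes its speed limit or range.

## Working session

There is one attempt and no reset: what is moved stays moved. The work goes in short steps, Python scripts to look and compute and a shell command to move; the robot and the scene stay as the last step left them, time stands still between calls to the robot, and variables do not carry over. Pictures are saved under pics/ and viewed, at most 10 in all, crops included, and the job is handed in when it is done.

```bash
ls; mkdir -p pics; python3 - <<'E'
from workcell import env
import cv2,json
s=env.state();print(s['ee_pos'],s['ee_rot'],s['force'],s['time_s'])
for n in("scene","top"):
    im=env.grab_frame(n);cv2.imwrite(f"pics/{n}0.png",im)
    m=env.camera_model(n);print(n,{k:(v.tolist() if hasattr(v,'tolist') else v) for k,v in m.items()})
E
```

```text
drive.py
pics
workcell.py
[175.67495682 546.94533608 213.11322599] [-1.79896309e+02 -3.99567955e-04  1.62191889e+02] [-0.91950789  0.02493681  0.25084351] 0.0
scene {'fx': 376.79801531014334, 'fy': 376.79801531014334, 'cx': 321.8193444564612, 'cy': 196.84151343181838, 'T': [[0.5761126775168209, 0.581188003746137, -0.5747300993561931, -77.59850193236579], [-0.8172941188166002, 0.4000056314557097, -0.41475995244420105, -446.25019481670296], [-0.011158232485311195, 0.708671996840075, 0.7054498527482337, 903.7070586997132], [0.0, 0.0, 0.0, 1.0]]}
top {'fx': 386.9979911361609, 'fy': 386.9979911361609, 'cx': 318.5270861466542, 'cy': 196.4994217230748, 'T': [[0.0239716003444374, 0.9973973044081585, -0.06799984953119884, 513.3439416484136], [-0.9997073529989172, 0.023694742834259507, -0.004875194551693937, -5.056177118008452], [-0.0032512669569148157, 0.068096815794554, 0.9976734199836225, 1385.394508004373], [0.0, 0.0, 0.0, 1.0]]}
```

View pics/top0.png

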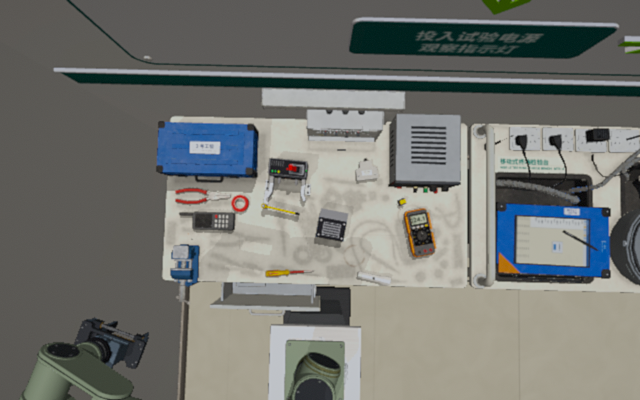

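View pics/scene0.png

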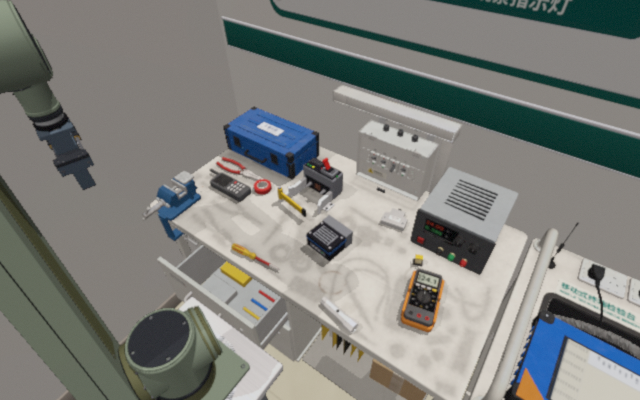

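Top view: the dock is at about (289,168), the yellow arm at (280,210) and the pack at (332,226). Next I'll take enlarged crops.

```bash
python3 - <<'E'
import cv2
a=cv2.imread('pics/top0.png')[145:250,255:365];cv2.imwrite('pics/topc.png',cv2.resize(a,None,fx=5.5,fy=5.5,interpolation=cv2.INTER_CUBIC))
a=cv2.imread('pics/scene0.png')[145:265,260:370];cv2.imwrite('pics/scenec.png',cv2.resize(a,None,fx=5,fy=5,interpolation=cv2.INTER_CUBIC))
E
```

```text
(no output)
```

View pics/topc.png

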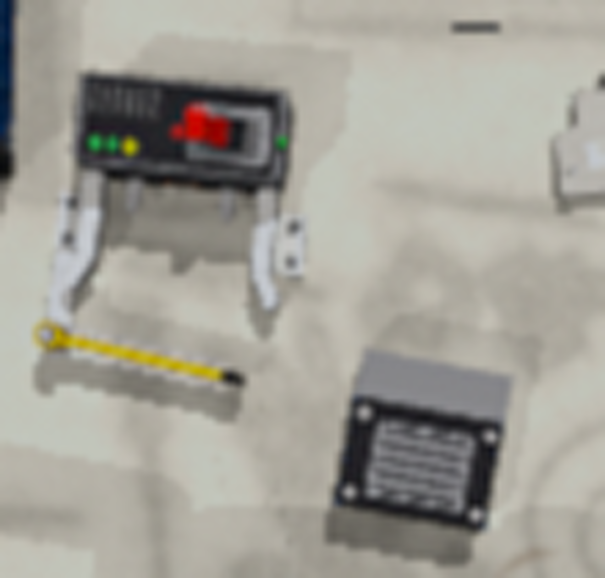

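View pics/scenec.png

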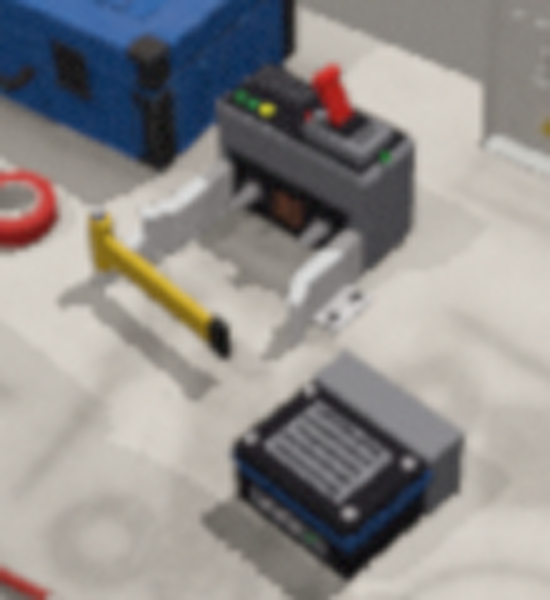

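The top crop shows the hinge at crop (48,335), the pad at (232,378), the dock's top front edge at about (80,165)-(283,185), and the pack's black top corners at (362,398), (503,425), (483,528) and (338,500). Its grey rear faces the dock. The lever leans left.

```bash
cat > h.py <<'E'
from workcell import env
import numpy as np, cv2
from scipy.spatial.transform import Rotation as R
def px2w(cam,u,v,z):
    T=np.array(cam['T']);d=T[:3,:3]@np.array([(u-cam['cx'])/cam['fx'],-(v-cam['cy'])/cam['fy'],-1]);o=T[:3,3]
    return o+d*(z-o[2])/d[2]
def w2px(cam,p):
    T=np.array(cam['T']);c=T[:3,:3].T@(np.array(p)-T[:3,3])
    return np.array([cam['cx']+cam['fx']*c[0]/-c[2],cam['cy']-cam['fy']*c[1]/-c[2]])
E
python3 - <<'E'
from h import *
c=env.camera_model('top')
print({k:v for k,v in c.items() if k not in('T','fx','fy','cx','cy')})
t=lambda u,v,z:px2w(c,255+u/5.5-.4,145+v/5.5-.4,z).round(1)
for n,u,v,z in[('hinge',48,335,66),('pad',232,378,48),('dbl',83,73,90),('dbr',291,95,90),('dfr',283,187,90),('dfl',79,167,90),('pfl',338,500,56),('pfr',483,528,56),('prl',368,348,56),('prr',512,376,56),('lev',175,130,135)]: print(n,t(u,v,z))
w=env.camera_model('wrist');s=env.state()
T=np.array(w['T']);Rt=R.from_euler('xyz',s['ee_rot'],degrees=True).as_matrix()
print(w['fx'],w['cx'],w['cy'],(Rt.T@(T[:3,3]-s['ee_pos'])).round(1),(Rt.T@T[:3,:3]).round(3))
E
```

```text
{}
hinge [568. 189.  66.]
pad [544.5  75.2  48. ]
dbl [728.5 169.4  90. ]
dbr [717.9  41.3  90. ]
dfr [661.   44.7  90. ]
dfl [670.4 170.   90. ]
pfl [470.1   6.7  56. ]
pfr [454.9 -83.8  56. ]
prl [565.   -9.7  56. ]
prr [ 549.7 -100.    56. ]
lev [688.3 107.8 135. ]
304.50911735985346 320.35236569450905 197.41951877099325 [  71.7   -0.5 -170.6] [[-0.001  0.967  0.256]
 [ 1.     0.001  0.001]
 [ 0.001  0.256 -0.967]]
```

```bash
echo '[{"trans": [0, 0, -20], "rot": [0, 0, -6.65]}, {"trans": [0, 0, -17], "rot": [0, 0, -6.65]}, {"trans": [-29, -40, 0]}, {"trans": [-29, -40, 0]}, {"trans": [-29, -40, 0]}, {"trans": [-29, -40, 0]}, {"trans": [-29, -40, 0]}, {"trans": [-29, -40, 0]}]' | python3 drive.py 0 20
echo '[{"trans": [-29, -40, 0]}, {"trans": [-29, -40, 0]}, {"trans": [-29, -40, 0]}, {"trans": [-29, -40, 0]}, {"trans": [-29, -40, 0]}, {"trans": [-24, -42, 0]}, {}, {}]' | python3 drive.py
python3 - <<'E'
from h import *
import json
c=env.camera_model('wrist');im=env.grab_frame('wrist');cv2.imwrite('pics/w1.png',im)
json.dump({k:(v.tolist() if hasattr(v,'tolist') else v) for k,v in c.items()},open('w1.json','w'))
pts={'dock':(666,107,0)}
Rz=R.from_euler('z',-4.5,degrees=True).as_matrix();o=np.array([666,107,0])
for p in[(0,66,90),(0,-66,90),(-106,72,66),(-74,0,0)]:print(p,w2px(c,o+Rz@p).round(1))
print(w2px(c,(510,-47,56)))
cv2.imwrite('pics/w1c.png',cv2.resize(im[60:360,150:550],None,fx=2,fy=2,interpolation=cv2.INTER_CUBIC))
E
```

```text
time_s: 0.9
ee_pos: [330.9, 292.6, 250.7]
ee_rot: [-180.0, -0.0, 175.5]
force: [1.7, 1.1, 0.1]
gripper_width: 29.9
gripper_force: 0.0
time_s: 1.7
ee_pos: [479.7, 39.3, 250.3]
ee_rot: [180.0, -0.1, 175.3]
force: [0.5, 0.2, -0.7]
gripper_width: 0.6
gripper_force: 0.0
(0, 66, 90) [439.  323.4]
(0, -66, 90) [334.3 323.7]
(-106, 72, 66) [444.6 237.6]
(-74, 0, 0) [376.4 240.9]
[254.20712185 207.31006193]
```

View pics/w1c.png

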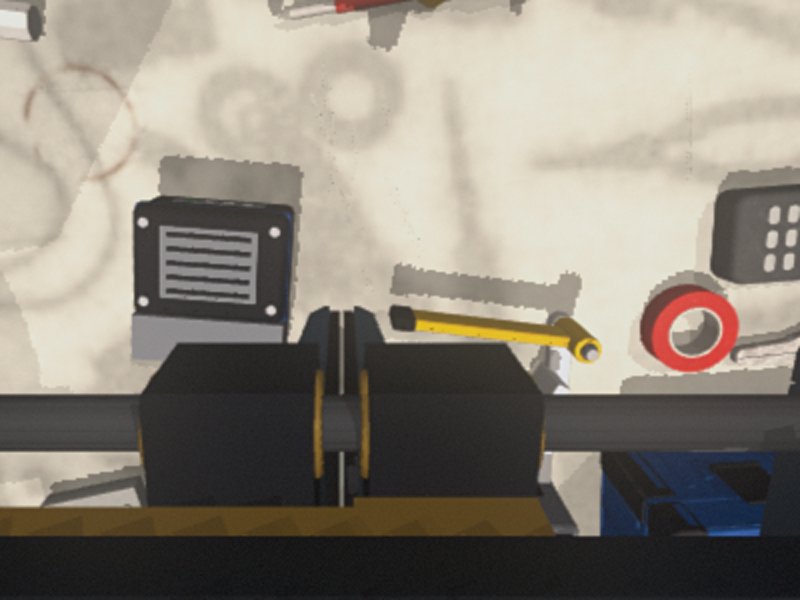

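The pack's top corners sit at crop (135,202), (293,208) and (131,317); the pad is at (402,312) and the hinge top at (590,350). The gripper hides the dock, so I'll shift forward and look again.

```bash
echo '[{"trans": [-41, 18, 0]}, {"trans": [-41, 18, 0]}, {"trans": [-41, 18, 0]}, {"trans": [-41, 18, 0]}, {}, {}]' | python3 drive.py
python3 - <<'E'
from h import *
import json
c=json.load(open('w1.json'))
for n,a,b,z in[('hinge',591,351,66),('pad',401,316,48),('pfr',136,202,56),('pfl',294,208,56),('prr',131,356,56),('tape',690,328,19)]:print(n,px2w(c,150+a/2-.25,60+b/2-.25,z).round(1))
c=env.camera_model('wrist');im=env.grab_frame('wrist');cv2.imwrite('pics/w2.png',im)
json.dump({k:(v.tolist() if hasattr(v,'tolist') else v) for k,v in c.items()},open('w2.json','w'))
print(env.state()['ee_pos'])
cv2.imwrite('pics/w2c.png',cv2.resize(im[30:270,200:460],None,fx=2.5,fy=2.5,interpolation=cv2.INTER_CUBIC))
E
```

```text
time_s: 2.35
ee_pos: [648.3, 101.0, 249.7]
ee_rot: [-180.0, -0.2, 175.7]
force: [-0.3, -0.3, 0.2]
gripper_width: 0.4
gripper_force: 0.0
hinge [562.9 187.8  66. ]
pad [536.4  72.5  48. ]
pfr [448.5 -82.6  56. ]
pfl [459.9  11.6  56. ]
prr [ 546.3 -102.5   56. ]
tape [571.7 275.4  19. ]
[647.78062899 100.40799726 250.48142416]
```

View pics/w2c.png

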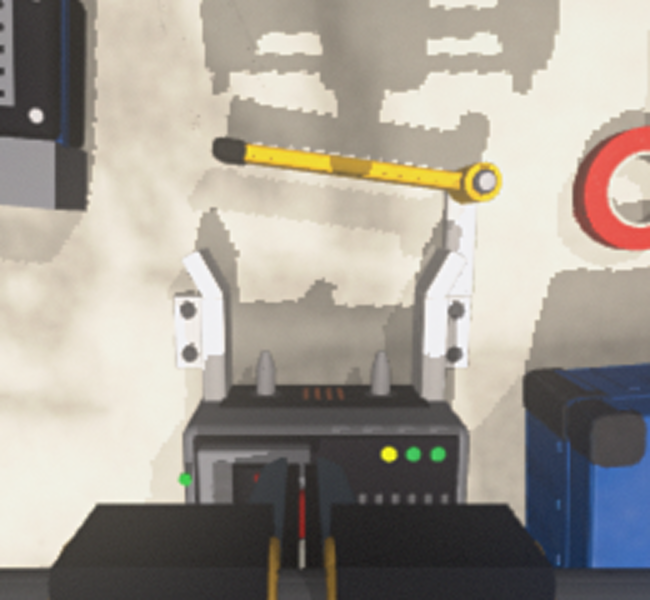

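Rail inner tips are at (203,252) and (443,250), peg tips at (265,352) and (380,352), the hinge at (484,181) and the pad at (229,150). The dock looks square with the image.

```bash
python3 - <<'E'
from h import *
import json
from scipy.optimize import least_squares
c=json.load(open('w2.json'));c1=json.load(open('w1.json'))
q=lambda a,b:(200+a/2.5-.3,30+b/2.5-.3)
for n,a,b,z in[('hinge',484,181,66),('pad',229,150,48),('packrl_base',85,210,0)]:print(n,px2w(c,*q(a,b),z).round(1))
P=[((-74,60,40),443,250),((-74,-60,40),203,252),((-24,30,30),380,352),((-24,-30,30),265,352),((-106,72,66),484,181),((-53,50,40),415,297),((-53,-50,40),231,297)]
def f(x):
    Rz=R.from_euler('z',x[2],degrees=True).as_matrix()
    return np.concatenate([w2px(c,Rz@p+[x[0],x[1],0])-q(a,b) for p,a,b in P])
r=least_squares(f,[666,107,-4.5],loss='soft_l1');print('dock',r.x.round(2),r.fun.reshape(-1,2).round(1).tolist())
D=r.x
K=[(c1,(-50,-48,56),150+136/2-.25,60+202/2-.25),(c1,(-50,48,56),150+294/2-.25,60+208/2-.25),(c1,(50,-48,56),150+131/2-.25,60+319/2-.25)]
K[2]=(c,(50,48,0),*q(85,210))
K.append((c,(50,48,56),*q(56,208)))
def g(x):
    Rz=R.from_euler('z',x[2],degrees=True).as_matrix()
    return np.concatenate([w2px(cc,Rz@p+[x[0],x[1],0])-(a,b) for cc,p,a,b in K])
r=least_squares(g,[505,-47,-8],loss='soft_l1');print('pack',r.x.round(2),r.fun.reshape(-1,2).round(1).tolist())
Rz=R.from_euler('z',D[2],degrees=True).as_matrix()
print('pack in dock',Rz.T@[r.x[0]-D[0],r.x[1]-D[1],0],r.x[2]-D[2])
E
```

```text
hinge [566.6 187.8  66. ]
pad [543.3  74.5  48. ]
packrl_base [563.2  -9.1   0. ]
dock [667.37 109.37  -3.96] [[0.9, 0.9], [-1.4, 0.8], [-0.1, -0.6], [-0.4, -0.2], [0.7, -0.1], [3.3, -0.5], [-3.8, 0.1]]
pack [505.2  -45.23 -10.45] [[-0.8, -0.9], [-0.1, 4.0], [1.5, -0.2], [-0.1, -0.1]]
pack in dock [-151.10277694 -165.44063155    0.        ] -6.481523043575216
```

```bash
cat >> h.py <<'E'
D=np.array([667.4,109.4,0]);RD=R.from_euler('z',-3.96,degrees=True).as_matrix()
def dock(p): return (RD.T@(np.array(p)-D)).round(1)
def tool_in_dock():
    s=env.state();return dock(s['ee_pos']),s['ee_rot'].round(2),s['force'].round(1),s['time_s']
E
echo '[{"trans": [34, -5, 20], "rot": [0, 0, -0.5]}, {"trans": [35, -5, 40]}, {"trans": [0, 0, 50]}, {"trans": [0, 0, 50]}, {"trans": [0, 0, 50]}, {"trans": [0, 0, 22]}, {}]' | python3 drive.py
python3 - <<'E'
from h import *
print(tool_in_dock())
H=np.array([-106,72]);rho=85;p0=tool_in_dock()[0][:2]
for t in[.2,.5,.8,1.1,1.4,1.65,1.86]:
    s,c_=np.sin(t),np.cos(t);d=4+16*abs(c_)+13.5*s
    p=H+rho*np.array([-s,-c_])+d*np.array([c_,-s]);q=p-p0;print(t,p.round(1),'row',(-q[0]).round(1),q[1].round(1));p0=p
E
```

```text
time_s: 3.1
ee_pos: [577.6, 94.0, 19.2]
ee_rot: [-179.9, -0.4, 176.0]
force: [-0.2, 0.3, 0.2]
gripper_width: 0.7
gripper_force: 0.0
(array([-88.5, -21.6,  19.2]), array([-179.92,   -0.41,  176.02]), array([-0.2,  0.3,  0.2]), 3.1)
0.2 [-101.   -15.7] row 12.5 5.9
0.5 [-125.2  -14.3] row 24.3 1.4
0.8 [-149.7   -5. ] row 24.4 9.3
1.1 [-171.2   12.7] row 21.5 17.7
1.4 [-186.4   37.8] row 15.2 25.1
1.65 [-192.2   60.1] row 5.9 22.2
1.86 [-193.6   75.6] row 1.4 15.6
```

```bash
echo '[{"trans": [6, 3, 0]}, {"trans": [6, 3, 0]}, {"trans": [12, 0.7, 0]}, {"trans": [12, 0.7, 0]}, {"trans": [12, 5, 0]}, {"trans": [12, 5, 0]}, {"trans": [11, 9, 0]}, {"trans": [11, 9, 0]}]' | python3 drive.py
echo '[{"trans": [7.5, 12.5, 0]}, {"trans": [7.5, 12.5, 0]}, {"trans": [3, 11, 0]}, {"trans": [3, 11, 0]}, {"trans": [1, 8, 0]}, {"trans": [1, 8, 0]}, {}]' | python3 drive.py
python3 - <<'E'
from h import *
import json
print(tool_in_dock())
cv2.imwrite('pics/top1.png',env.grab_frame('top'))
a=cv2.imread('pics/top1.png')[145:250,255:365];cv2.imwrite('pics/top1c.png',cv2.resize(a,None,fx=4,fy=4,interpolation=cv2.INTER_CUBIC))
E
```

```text
time_s: 3.9
ee_pos: [501.4, 136.0, 21.5]
ee_rot: [180.0, -0.0, 176.0]
force: [1.1, -1.0, -0.1]
gripper_width: 0.3
gripper_force: 0.4
time_s: 4.6
ee_pos: [483.9, 200.4, 21.3]
ee_rot: [-180.0, -0.0, 176.0]
force: [-0.4, -1.1, 0.7]
gripper_width: 0.7
gripper_force: 0.0
(array([-189.4,   78.1,   21.3]), array([-1.8000e+02, -2.0000e-02,  1.7604e+02]), array([-0.4, -1.1,  0.7]), 4.6)
```

View pics/top1c.png

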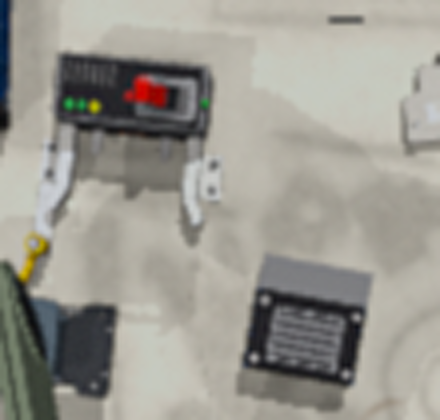

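The yellow arm is now open, running down and left from its hinge at (37,243). Next I'll go round to the pack's right side.

```bash
echo '[{"trans": [0, -15, 0]}, {"trans": [0, 0, -40]}, {"trans": [0, 0, -40]}, {"trans": [0, -10, -40]}, {"trans": [-6, -45, 0]}, {"trans": [-6, -45, 0]}, {"trans": [-6, -45, 0]}, {"trans": [-6, -45, 0]}]' | python3 drive.py 58 20
echo '[{"trans": [-6, -45, 0]}, {"trans": [-6, -45, 0]}, {"trans": [-3, -38, 0]}, {"rot": [0, 0, 8.2]}, {"rot": [0, 0, 8.2]}, {"rot": [0, 0, 8.2]}, {"rot": [0, 0, 8.2]}, {"rot": [0, 0, 8.2]}]' | python3 drive.py
echo '[{"rot": [0, 0, 8.2]}, {"rot": [0, 0, 8.2]}, {"rot": [0, 0, 8.2]}, {"rot": [0, 0, 8.2]}, {"rot": [0, 0, 8.2]}, {"rot": [0, 0, 8]}, {}]' | python3 drive.py
python3 - <<'E'
from h import *
print(tool_in_dock())
E
```

```text
time_s: 5.45
ee_pos: [492.6, -9.2, 141.6]
ee_rot: [180.0, 0.0, 176.0]
force: [1.2, -0.0, 0.7]
gripper_width: 57.8
gripper_force: 0.0
time_s: 6.25
ee_pos: [498.4, -136.3, 141.3]
ee_rot: [-180.0, -0.0, 134.6]
force: [-0.0, -0.1, 0.3]
gripper_width: 58.3
gripper_force: 0.0
time_s: 6.95
ee_pos: [498.6, -136.1, 141.3]
ee_rot: [-180.0, -0.0, 85.9]
force: [-0.1, -0.9, 0.2]
gripper_width: 58.3
gripper_force: 0.0
(array([-151.5, -256.6,  141.3]), array([-1.7997e+02, -1.0000e-02,  8.5940e+01]), array([-0.1, -0.9,  0.2]), 6.95)
```

```bash
echo '[{"trans": [0, 0, 45]}, {"trans": [0, 0, 45]}, {"trans": [0, 0, 31]}, {"trans": [12, 0, 0]}, {"trans": [10, 0, 0]}, {"trans": [8, 0, 0]}, {"trans": [8, 0, 0]}, {"trans": [10, 0, 0]}]' | python3 drive.py
echo '[{"trans": [12, 0, 0]}, {"trans": [12, 0, 0]}, {"trans": [12, 0, 0]}, {"trans": [12, 0, 0]}, {"trans": [12, 0, 0]}, {"trans": [12, 0, 0]}, {"trans": [12, 0, 0]}, {"trans": [12, 0, 0]}]' | python3 drive.py
echo '[{"trans": [12, 0, 0]}, {"trans": [10, 0, 0]}, {"trans": [8, 0, 0]}, {"trans": [5, 0, 0]}, {}]' | python3 drive.py
python3 - <<'E'
from h import *
import json
print(tool_in_dock())
c=env.camera_model('wrist');im=env.grab_frame('wrist');cv2.imwrite('pics/w3.png',im)
json.dump({k:(v.tolist() if hasattr(v,'tolist') else v) for k,v in c.items()},open('w3.json','w'))
E
```

```text
time_s: 7.75
ee_pos: [504.2, -87.4, 22.2]
ee_rot: [179.8, 0.1, 86.1]
force: [-0.1, -6.8, 4.5]
gripper_width: 57.8
gripper_force: 2.9
time_s: 8.55
ee_pos: [510.6, 8.6, 22.1]
ee_rot: [179.8, 0.1, 86.1]
force: [-0.7, -6.0, 4.7]
gripper_width: 58.1
gripper_force: 3.0
time_s: 9.05
ee_pos: [512.4, 44.4, 21.3]
ee_rot: [179.9, -0.0, 86.0]
force: [-0.4, -0.4, -0.1]
gripper_width: 57.6
gripper_force: 0.1
(array([-150.1,  -75.5,   21.3]), array([ 1.7991e+02, -5.0000e-02,  8.6040e+01]), array([-0.4, -0.4, -0.1]), 9.05)
```

View pics/w3.png

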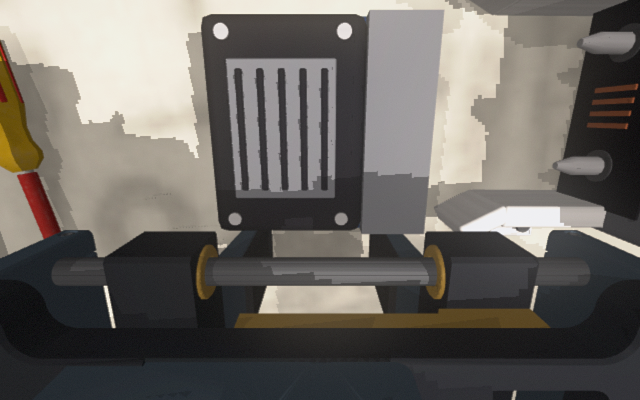

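The pack sits square against the fingers. Its top corners are at (203,16), (443,11), (428,233) and (218,231), with the peg tips at (583,43) and (556,165).

```bash
python3 - <<'E'
from h import *
import json
c=json.load(open('w3.json'))
for n,u,v,z in[('fl',203,16,56),('rl',443,11,56),('rr',428,233,56),('fr',218,231,56),('peg+',583,43,30),('peg-',556,165,30)]:print(n,dock(px2w(c,u,v,z)))
E
```

```text
fl [-196.9   34.7   56. ]
rl [-101.2   36.4   56. ]
rr [-98.8 -57.9  56. ]
fr [-198.8  -56.7   56. ]
peg+ [-22.3  30.3  30. ]
peg- [-23.7 -29.3  30. ]
```

```bash
echo '[{"trans": [4, 0, 0]}, {"trans": [4, 0, 0]}, {"trans": [2, 0, 0]}, {"trans": [1, 0, 0]}, {}, {"trans": [-10, 0, 0]}, {"trans": [-15, 0, -10]}, {"trans": [0, 0, -45]}]' | python3 drive.py
echo '[{"trans": [0, 0, -45]}, {"trans": [30, -30, 0]}, {"trans": [30, -30, 0]}, {"trans": [29.5, -31, 0]}, {"rot": [0, 0, -8.2]}, {"rot": [0, 0, -8.2]}, {"rot": [0, 0, -8.2]}, {"rot": [0, 0, -8.2]}]' | python3 drive.py
echo '[{"rot": [0, 0, -8.2]}, {"rot": [0, 0, -8.2]}, {"rot": [0, 0, -8.2]}, {"rot": [0, 0, -8.2]}, {"rot": [0, 0, -8.2]}, {"rot": [0, 0, -8.2]}, {"rot": [0, 0, -8]}, {}]' | python3 drive.py
python3 - <<'E'
from h import *
import json
print(tool_in_dock())
c=env.camera_model('top');im=env.grab_frame('top');cv2.imwrite('pics/top2.png',im)
E
```

```text
time_s: 9.9
ee_pos: [507.1, 27.6, 72.6]
ee_rot: [-179.4, 0.1, 85.9]
force: [0.7, 0.1, -0.2]
gripper_width: 58.2
gripper_force: 0.0
time_s: 10.7
ee_pos: [426.4, 124.5, 121.0]
ee_rot: [180.0, -0.0, 119.1]
force: [0.7, 1.0, -0.4]
gripper_width: 58.3
gripper_force: 0.0
time_s: 11.5
ee_pos: [426.5, 124.4, 120.9]
ee_rot: [180.0, 0.0, 175.9]
force: [0.8, 0.2, 0.0]
gripper_width: 58.1
gripper_force: 0.0
(array([-241.4,   -1.7,  120.9]), array([1.7997e+02, 1.0000e-02, 1.7592e+02]), array([0.8, 0.2, 0. ]), 11.5)
```

```bash
echo '[{"trans": [0, 1.5, 45]}, {"trans": [0, 0, 45]}, {"trans": [0, 0, 10]}, {"trans": [-12, 0, 0]}, {"trans": [-8, 0, 0]}, {"trans": [-6, 0, 0]}, {"trans": [-8, 0, 0]}, {"trans": [-8, 0, 0]}]' | python3 drive.py
echo '[{"trans": [-8, 0, 0]}, {"trans": [-8, 0, 0]}, {"trans": [-8, 0, 0]}, {"trans": [-8, 0, 0]}, {"trans": [-6, 0, 0]}, {"trans": [-6, 0, 0]}, {"trans": [-5, 0, 0]}, {}]' | python3 drive.py
python3 - <<'E'
from h import *
import json
print(tool_in_dock())
c=env.camera_model('top');im=env.grab_frame('top')[145:250,255:365];im2=env.grab_frame('scene')[145:250,260:370]
cv2.imwrite('pics/t3.png',cv2.resize(np.hstack([im,im2]),None,fx=3.6,fy=3.6,interpolation=cv2.INTER_CUBIC))
E
```

```text
time_s: 12.35
ee_pos: [467.9, 123.5, 21.7]
ee_rot: [-180.0, -0.1, 175.9]
force: [-4.5, 0.0, 3.1]
gripper_width: 58.2
gripper_force: 2.7
time_s: 13.15
ee_pos: [495.0, 121.3, 20.9]
ee_rot: [-179.8, -2.7, 175.8]
force: [-48.9, 14.1, 39.3]
gripper_width: 58.2
gripper_force: 26.4
(array([-1.728e+02, -1.000e-01,  2.090e+01]), array([-179.81,   -2.65,  175.75]), array([-48.9,  14.1,  39.3]), 13.15)
```

View pics/t3.png

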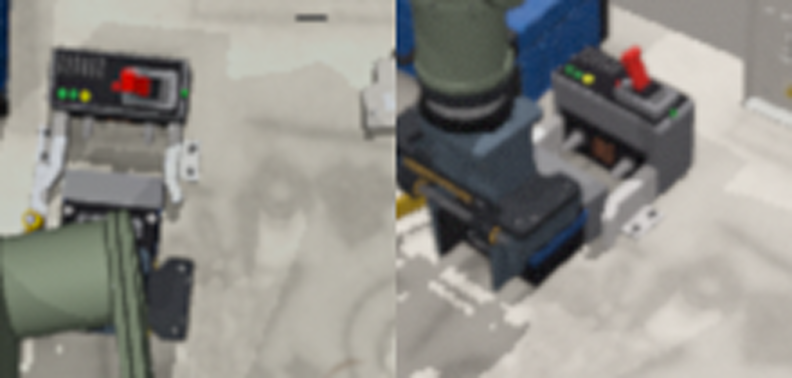

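The pack jammed at the throat of the rails at 49 N, with its left edge seemingly on the left rail. I'll back off, turn the tool half a turn so the wrist camera looks over the pack, and measure.

```bash
echo '[{"trans": [8, 0, 0]}, {"trans": [10, 0, 0]}, {"trans": [15, 0, -10]}, {"trans": [10, 0, -45]}, {"trans": [0, 0, -45], "rot": [0, 0, 8.5]}, {"rot": [0, 0, 8.5]}, {"rot": [0, 0, 8.5]}, {"rot": [0, 0, 8.5]}]' | python3 drive.py
echo '[{"rot": [0, 0, 8.5]}, {"rot": [0, 0, 8.5]}, {"rot": [0, 0, 8.5]}, {"rot": [0, 0, 8.5]}, {"rot": [0, 0, 8.5]}, {"rot": [0, 0, 8.5]}, {"rot": [0, 0, 8.5]}, {"rot": [0, 0, 8.5]}]' | python3 drive.py
echo '[{"rot": [0, 0, 8.5]}, {"rot": [0, 0, 8.5]}, {"rot": [0, 0, 8.5]}, {"rot": [0, 0, 8.5]}, {"rot": [0, 0, 8.5]}, {"rot": [0, 0, 8.5]}, {"rot": [0, 0, 8.5]}, {"rot": [0, 0, 8.5]}]' | python3 drive.py
echo '[{"rot": [0, 0, 8.5]}, {"trans": [0, 0, 30], "rot": [0, 0, 1]}, {}, {}]' | python3 drive.py
python3 - <<'E'
from h import *
import json
print(tool_in_dock())
c=env.camera_model('wrist');im=env.grab_frame('wrist');cv2.imwrite('pics/w4.png',im)
json.dump({k:(v.tolist() if hasattr(v,'tolist') else v) for k,v in c.items()},open('w4.json','w'))
for p in[(-74,60,40),(-74,-60,40),(-24,30,30),(-150,-48,56),(-150,48,56)]:print(p,w2px(c,D+RD@p).round(0))
E
```

```text
time_s: 14.05
ee_pos: [476.3, 123.3, 122.8]
ee_rot: [179.8, 0.2, 141.6]
force: [0.3, 0.3, -0.3]
gripper_width: 57.7
gripper_force: 0.0
time_s: 14.85
ee_pos: [476.1, 123.3, 122.3]
ee_rot: [179.8, -0.1, 73.6]
force: [0.3, 0.6, 0.0]
gripper_width: 57.7
gripper_force: 0.0
time_s: 15.65
ee_pos: [476.1, 123.3, 122.2]
ee_rot: [-180.0, -0.2, 5.6]
force: [-0.1, 0.1, 0.5]
gripper_width: 58.1
gripper_force: 0.0
time_s: 16.05
ee_pos: [475.2, 123.2, 91.5]
ee_rot: [-180.0, -0.1, -3.5]
force: [0.3, 1.0, 0.7]
gripper_width: 57.9
gripper_force: 0.0
(array([-192.7,    0.5,   91.5]), array([-1.7998e+02, -7.0000e-02, -3.4900e+00]), array([0.3, 1. , 0.7]), 16.05)
(-74, 60, 40) [231.  44.]
(-74, -60, 40) [411.  45.]
(-24, 30, 30) [276. -36.]
(-150, -48, 56) [391. 162.]
(-150, 48, 56) [250. 161.]
```

```bash
python3 - <<'E'
import cv2
a=cv2.imread('pics/w4.png')[0:230,190:450];cv2.imwrite('pics/w4c.png',cv2.resize(a,None,fx=2.6,fy=2.6,interpolation=cv2.INTER_CUBIC))
E
```

```text
(no output)
```

View pics/w4c.png

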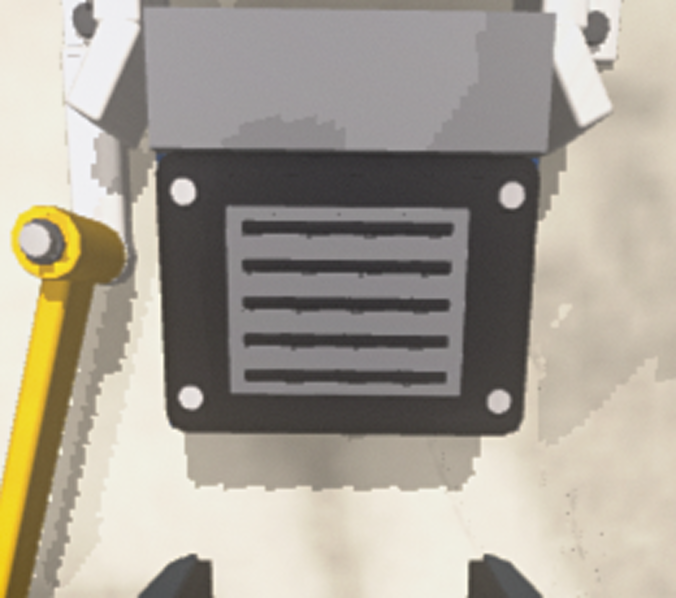

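The pack's rear corners are at (145,8) and (555,12) and its front corners at (168,428) and (523,434). The rail outer corners are at (67,102) and (611,110), with the arm open on the left.

```bash
python3 - <<'E'
from h import *
import json
c=json.load(open('w4.json'))
q=lambda a,b:(190+a/2.6-.3,b/2.6-.3)
for n,a,b,z in[('rl',145,8,56),('rr',555,12,56),('fr',523,434,56),('fl',168,428,56),('b1',183,192,57),('b2',512,195,57),('b3',499,401,57),('b4',190,397,57),('railLo',67,102,40),('railRo',611,110,40),('railLi',103,123,40),('railRi',580,124,40),('hinge',42,241,66)]:print(n,dock(px2w(c,*q(a,b),z)))
im=cv2.cvtColor(cv2.imread('pics/w4.png'),cv2.COLOR_BGR2GRAY).astype(int)
for v in(20,30,40):print(v,im[v,225:260].tolist(),im[v,385:420].tolist())
E
```

```text
rl [-54.8  45.8  56. ]
rr [-54.9 -48.8  56. ]
fr [-153.   -47.9   56. ]
fl [-152.1   45.1   56. ]
b1 [-94.5  38.5  57. ]
b2 [-94.6 -41.1  57. ]
b3 [-144.3  -40.9   57. ]
b4 [-143.9   38.8   57. ]
railLo [-71.   70.4  40. ]
railRo [-71.9 -68.7  40. ]
railLi [-75.9  61.5  40. ]
railRi [-75.2 -61.   40. ]
hinge [-106.6   70.4   66. ]
20 [239, 239, 239, 239, 239, 239, 239, 239, 239, 239, 240, 239, 238, 226, 183, 120, 107, 109, 108, 109, 119, 160, 162, 161, 162, 160, 161, 161, 162, 161, 161, 161, 160, 159, 161] [146, 148, 146, 147, 147, 146, 148, 148, 147, 148, 147, 149, 148, 148, 147, 149, 147, 168, 225, 238, 238, 237, 238, 237, 238, 237, 238, 237, 238, 237, 234, 223, 192, 189, 233]
30 [240, 239, 240, 240, 239, 239, 239, 240, 235, 212, 150, 110, 108, 109, 108, 111, 108, 108, 107, 107, 113, 139, 160, 162, 161, 160, 160, 162, 159, 159, 162, 160, 159, 159, 160] [146, 146, 146, 147, 146, 146, 148, 147, 147, 146, 149, 150, 148, 148, 148, 149, 145, 118, 99, 117, 172, 213, 236, 238, 236, 235, 236, 236, 238, 237, 237, 237, 235, 235, 235]
40 [239, 240, 240, 239, 229, 191, 126, 109, 111, 110, 109, 111, 110, 111, 110, 108, 108, 109, 109, 107, 108, 121, 159, 160, 160, 160, 160, 159, 159, 160, 160, 160, 159, 159, 159] [144, 146, 147, 147, 147, 147, 146, 146, 146, 146, 146, 146, 146, 147, 148, 146, 130, 97, 96, 97, 98, 97, 97, 114, 162, 208, 233, 236, 235, 237, 237, 237, 236, 236, 236]
```

```bash
echo '[{"trans": [0, 0, 35], "rot": [0, 0, 0.4]}, {"trans": [0, 0, 31]}, {"trans": [12, 0, 0]}, {"trans": [9, 0, 0]}, {"trans": [2, 0, 0]}, {"trans": [1, -1.5, 0]}, {"trans": [1, -1.5, 0]}, {}]' | python3 drive.py
python3 - <<'E'
from h import *
print(tool_in_dock())
E
echo '[{"trans": [2, -0.5, 0]}, {"trans": [2, 0, 0]}, {"trans": [2, 0, 0]}, {"trans": [2, 0, 0]}, {}]' | python3 drive.py
python3 - <<'E'
from h import *
print(tool_in_dock())
E
```

```text
time_s: 16.9
ee_pos: [500.1, 124.8, 25.2]
ee_rot: [-180.0, -0.1, -3.9]
force: [-0.8, 0.8, 0.2]
gripper_width: 58.0
gripper_force: 0.4
(array([-167.9,    3.8,   25.2]), array([-1.7997e+02, -9.0000e-02, -3.9000e+00]), array([-0.8,  0.8,  0.2]), 16.9)
time_s: 17.4
ee_pos: [506.3, 124.4, 24.5]
ee_rot: [180.0, 0.2, -3.9]
force: [-5.6, 0.7, 4.0]
gripper_width: 57.9
gripper_force: 2.7
(array([-161.8,    3.9,   24.5]), array([ 1.7998e+02,  1.6000e-01, -3.9100e+00]), array([-5.6,  0.7,  4. ]), 17.4)
```

```bash
echo '[{"trans": [4, 0, 0]}, {"trans": [4, 0, 0]}, {"trans": [4, 0, 0]}, {"trans": [3, 0, 0]}, {}]' | python3 drive.py
echo '[{"trans": [3, 0, 0]}, {"trans": [3, 0, 0]}, {"trans": [3, 0, 0]}, {"trans": [3, 0, 0]}, {}]' | python3 drive.py
python3 - <<'E'
from h import *
print(tool_in_dock())
E
```

```text
time_s: 17.9
ee_pos: [523.5, 123.4, 24.4]
ee_rot: [-180.0, -0.1, -3.9]
force: [-1.7, -0.2, -0.1]
gripper_width: 57.6
gripper_force: 0.9
time_s: 18.4
ee_pos: [535.6, 122.6, 24.4]
ee_rot: [-180.0, -0.1, -3.9]
force: [-1.5, 0.1, -0.4]
gripper_width: 58.0
gripper_force: 0.7
(array([-132.4,    4. ,   24.4]), array([-1.7998e+02, -9.0000e-02, -3.9100e+00]), array([-1.5,  0.1, -0.4]), 18.4)
```

```bash
echo '[{"trans": [3, 0, 0]}, {"trans": [3, 0, 0]}, {"trans": [3, 0, 0]}, {"trans": [3, 0, 0]}, {}]' | python3 drive.py
echo '[{"trans": [2, 0, 0]}, {"trans": [2, 0, 0]}, {}]' | python3 drive.py
echo '[{"trans": [1, 0, 0]}, {"trans": [1, 0, 0]}, {"trans": [1, 0, 0]}, {}]' | python3 drive.py
python3 - <<'E'
from h import *
print(tool_in_dock())
E
```

```text
time_s: 18.9
ee_pos: [547.6, 121.7, 24.5]
ee_rot: [-180.0, -0.1, -3.9]
force: [-1.2, -0.0, -1.1]
gripper_width: 57.8
gripper_force: 0.6
time_s: 19.2
ee_pos: [549.8, 121.6, 24.5]
ee_rot: [180.0, 0.1, -3.9]
force: [-5.6, 0.6, 3.3]
gripper_width: 58.1
gripper_force: 2.7
time_s: 19.6
ee_pos: [549.7, 121.6, 24.6]
ee_rot: [180.0, 0.5, -3.9]
force: [-12.8, 1.6, 9.3]
gripper_width: 57.7
gripper_force: 6.3
(array([-118.3,    4. ,   24.6]), array([179.97,   0.46,  -3.93]), array([-12.8,   1.6,   9.3]), 19.6)
```

```bash
echo '[{"trans": [1.5, 0, 0]}, {"trans": [1.5, 0, 0]}, {}]' | python3 drive.py
python3 - <<'E'
from h import *
import json
print(tool_in_dock())
c=env.camera_model('wrist');im=env.grab_frame('wrist');cv2.imwrite('pics/w5.png',im)
json.dump({k:(v.tolist() if hasattr(v,'tolist') else v) for k,v in c.items()},open('w5.json','w'))
# bolts
g=cv2.cvtColor(im,cv2.COLOR_BGR2GRAY)
for p in[(-40,39.7,57),(-40,-39.9,57),(-89.5,39.7,57),(-89.5,-39.9,57),(0,0,90),(0,0,56),(-106,72,66)]:print(p,w2px(c,D+RD@p).round(0))
n,l,st,ce=cv2.connectedComponentsWithStats((g>200).astype('uint8'))
for i in range(1,n):
    if 30<st[i,4]<900: print(st[i],ce[i].round(1),dock(px2w(c,*ce[i],57)))
E
```

```text
time_s: 19.9
ee_pos: [549.6, 121.5, 24.6]
ee_rot: [179.9, 0.8, -4.0]
force: [-19.9, 3.7, 15.0]
gripper_width: 58.0
gripper_force: 9.8
(array([-118.4,    4. ,   24.6]), array([179.95,   0.82,  -3.95]), array([-19.9,   3.7,  15. ]), 19.9)
(-40, 39.7, 57) [236. 103.]
(-40, -39.9, 57) [421. 103.]
(-89.5, 39.7, 57) [244. 212.]
(-89.5, -39.9, 57) [412. 212.]
(0, 0, 90) [332. -45.]
(0, 0, 56) [329.  -2.]
(-106, 72, 66) [171. 253.]
[231  98  12  13 116] [236.9 103.9] [-40.4  39.3  57. ]
[415  98  13  12  81] [421.9 103.8] [-40.5 -40.4  57. ]
[226 183  17  62 317] [230.7 220.2] [-93.5  46.2  57. ]
[  0 191   8  16  84] [  2.8 197.6] [-82.2 151.7  57. ]
[  0 209  28  49 681] [  8.6 236.8] [-101.9  154.4   57. ]
[104 286  11  42 113] [109.2 306.1] [-140.7  113.    57. ]
[331 298  16  15 216] [338.2 305.1] [-140.3   -5.8   57. ]
```

The pack is home: it meets a hard stop, its yaw is 0 and its rear is at the face to within 1 mm. Now to shut the arm.

```bash
echo '[{"trans": [-10, 0, 0]}, {"trans": [-15, 0, 0]}, {"trans": [-20, 0, -10]}, {"trans": [0, 0, -45]}, {"trans": [0, 0, -45]}, {"trans": [-8, -42, 0]}, {"trans": [-8, -42, 0]}, {"trans": [-8, -42, 0]}]' | python3 drive.py 0 20
echo '[{}, {"trans": [0, 0, 45]}, {"trans": [0, 0, 45]}, {"trans": [0, 0, 9]}, {}]' | python3 drive.py
python3 - <<'E'
from h import *
print(tool_in_dock())
H=np.array([-106.5,71.5]);rho=85;p0=tool_in_dock()[0][:2]
for t in[1.85,1.6,1.35,1.1,.85,.6,.35,.15,0]:
    s,c_=np.sin(t),np.cos(t);d=4+16*abs(c_)+13.5*s
    p=H+rho*np.array([-s,-c_])+d*np.array([-c_,s]);q=p-p0;print(t,p.round(1),'row',q[0].round(1),(-q[1]).round(1));p0=p
E
```

```text
time_s: 20.75
ee_pos: [498.3, 253.2, 125.9]
ee_rot: [-179.8, -0.3, -4.0]
force: [1.3, 0.4, -0.7]
gripper_width: 0.5
gripper_force: 0.0
time_s: 21.25
ee_pos: [496.4, 250.8, 24.7]
ee_rot: [179.9, 0.1, -3.9]
force: [0.4, -0.0, 0.4]
gripper_width: 0.2
gripper_force: 0.0
(array([-180.4,  129.2,   24.7]), array([ 1.7994e+02,  7.0000e-02, -3.9300e+00]), array([ 0.4, -0. ,  0.4]), 21.25)
1.85 [-182.3  115.5] row -1.9 13.7
1.6 [-190.9   91.9] row -8.6 23.5
1.35 [-194.    73.1] row -3.0 18.9
1.1 [-192.8   53.7] row 1.1 19.4
0.85 [-186.7   34. ] row 6.2 19.7
0.6 [-175.    15.4] row 11.7 18.6
0.35 [-157.9   -0.2] row 17.1 15.6
0.15 [-140.8   -9.3] row 17.1 9.0
0 [-126.5  -13.5] row 14.3 4.2
```

```bash
echo '[{"trans": [-2, 14, 0]}, {"trans": [-4, 12, 0]}, {"trans": [-4.5, 11.5, 0]}, {"trans": [-1.5, 9.5, 0]}, {"trans": [-1.5, 9.5, 0]}, {"trans": [0.5, 10, 0]}, {"trans": [0.5, 10, 0]}, {"trans": [3, 10, 0]}]' | python3 drive.py
echo '[{"trans": [3, 10, 0]}, {"trans": [6, 9, 0]}, {"trans": [6, 9, 0]}, {"trans": [8.5, 8, 0]}, {"trans": [8.5, 8, 0]}, {"trans": [8, 5, 0]}, {"trans": [9, 4, 0]}, {}]' | python3 drive.py
echo '[{"trans": [6, 2, 0]}, {"trans": [5, 1, 0]}, {"trans": [2, 0, 0]}, {}]' | python3 drive.py
python3 - <<'E'
from h import *
print(tool_in_dock())
E
```

```text
time_s: 22.05
ee_pos: [480.7, 165.0, 25.4]
ee_rot: [180.0, 0.0, -3.9]
force: [-0.0, 1.1, 0.1]
gripper_width: 0.4
gripper_force: 0.4
time_s: 22.85
ee_pos: [527.9, 109.1, 25.5]
ee_rot: [-180.0, -0.1, -4.0]
force: [-0.4, -0.1, -0.1]
gripper_width: 0.6
gripper_force: 0.0
time_s: 23.25
ee_pos: [538.3, 105.8, 25.3]
ee_rot: [180.0, 0.1, -3.9]
force: [-2.9, 0.2, 1.1]
gripper_width: 0.4
gripper_force: 1.0
(array([-128.5,  -12.5,   25.3]), array([ 1.7998e+02,  9.0000e-02, -3.9000e+00]), array([-2.9,  0.2,  1.1]), 23.25)
```

```bash
echo '[{"trans": [1.5, 0, 0]}, {"trans": [1.5, 0, 0]}, {}]' | python3 drive.py
python3 - <<'E'
from h import *
import json
print(tool_in_dock())
c=env.camera_model('wrist');im=env.grab_frame('wrist')
cv2.imwrite('pics/w6.png',im)
json.dump({k:(v.tolist() if hasattr(v,'tolist') else v) for k,v in c.items()},open('w6.json','w'))
h=cv2.cvtColor(im,cv2.COLOR_BGR2HSV);m=cv2.inRange(h,(20,120,90),(35,255,255))
v,u=np.nonzero(m)
P=np.array([dock(px2w(c,a,b,45)) for a,b in zip(u,v)])
for y in range(-40,80,10):
    k=abs(P[:,1]-y)<3
    if k.sum():print(y,k.sum(),P[k,0].min(),P[k,0].max())
E
```

```text
time_s: 23.55
ee_pos: [538.4, 105.7, 25.3]
ee_rot: [180.0, 0.4, -3.9]
force: [-9.4, 1.3, 5.9]
gripper_width: 0.3
gripper_force: 4.4
(array([-128.4,  -12.6,   25.3]), array([179.97,   0.41,  -3.92]), array([-9.4,  1.3,  5.9]), 23.55)
-40 72 -170.4 -161.8
-30 288 -172.4 -102.3
-20 388 -173.8 -102.3
-10 244 -173.8 -102.3
0 217 -171.0 -102.3
10 245 -173.0 -102.3
20 247 -173.7 -102.2
30 198 -172.3 -102.2
40 196 -171.0 -102.2
50 305 -173.7 -93.7
60 451 -173.7 -90.5
70 442 -170.3 -94.2
```

The arm is shut flat: its rear edge is at x=-102.2 along its whole length, and it is against its stop. Now the lever.

```bash
echo '[{"trans": [-10, 0, 0]}, {"trans": [-15, 0, -10]}, {"trans": [0, 0, -45]}, {"trans": [0, 0, -45]}, {"trans": [0, 0, -45]}, {"trans": [0, 0, -30], "rot": [0, 0, -8.5]}, {"rot": [0, 0, -8.5]}, {"rot": [0, 0, -8.5]}]' | python3 drive.py
echo '[{"rot": [0, 0, -8.5]}, {"rot": [0, 0, -8.5]}, {"rot": [0, 0, -8.5]}, {"rot": [0, 0, -8.5]}, {"rot": [0, 0, -8.5]}, {"rot": [0, 0, -8.5]}, {"rot": [0, 0, -8.5]}, {"rot": [0, 0, -8.5]}]' | python3 drive.py
echo '[{"rot": [0, 0, -8.5]}, {"rot": [0, 0, -8.5]}, {"rot": [0, 0, -8.5]}, {"rot": [0, 0, -8.5]}, {"rot": [0, 0, -8.5]}, {"rot": [0, 0, -8.5]}, {"rot": [0, 0, -8.5]}, {"rot": [0, 0, -8.5]}]' | python3 drive.py
echo '[{"rot": [0, 0, -8.5]}, {"rot": [0, 0, -8.5]}, {"rot": [0, 0, -1.5]}, {}]' | python3 drive.py
python3 - <<'E'
from h import *
import json
print(tool_in_dock())
E
```

```text
time_s: 24.4
ee_pos: [518.2, 107.4, 202.2]
ee_rot: [179.9, -0.3, 22.0]
force: [-1.2, -0.4, -0.2]
gripper_width: 0.8
gripper_force: 0.0
time_s: 25.2
ee_pos: [517.5, 107.3, 200.6]
ee_rot: [179.9, -0.0, 90.0]
force: [-0.1, 0.2, -0.4]
gripper_width: 0.4
gripper_force: 0.0
time_s: 26.0
ee_pos: [517.5, 107.3, 200.6]
ee_rot: [179.9, 0.1, 158.0]
force: [-1.1, 0.5, -0.1]
gripper_width: 0.6
gripper_force: 0.0
time_s: 26.4
ee_pos: [517.2, 107.3, 200.6]
ee_rot: [180.0, 0.1, 176.0]
force: [0.2, 0.2, -0.4]
gripper_width: 0.4
gripper_force: 0.0
(array([-149.7,  -12.5,  200.6]), array([1.7999e+02, 7.0000e-02, 1.7597e+02]), array([ 0.2,  0.2, -0.4]), 26.4)
```

```bash
echo '[{"trans": [-43, 9.5, 0]}, {"trans": [-43, 9.5, 0]}, {"trans": [-43, 9.5, 0]}, {"trans": [-43, 9.5, 0]}, {"trans": [0, 0, 40]}, {"trans": [0, 0, 38]}, {}]' | python3 drive.py
echo '[{"trans": [0, -8, 0]}, {"trans": [0, -8, 0]}, {"trans": [0, -6, 0]}, {"trans": [0, -6, 0]}, {"trans": [0, -6, 0]}, {"trans": [0, -6, 0]}, {"trans": [0, -5, 0]}, {}]' | python3 drive.py
echo '[{"trans": [0, -2, 0]}, {"trans": [0, -2, 0]}, {}]' | python3 drive.py
python3 - <<'E'
from h import *
print(tool_in_dock())
E
```

```text
time_s: 27.1
ee_pos: [687.7, 132.8, 115.9]
ee_rot: [-179.8, -0.7, 176.0]
force: [-0.3, -0.6, -0.9]
gripper_width: 0.5
gripper_force: 0.0
time_s: 27.9
ee_pos: [687.8, 87.3, 122.2]
ee_rot: [-179.9, -0.0, 176.1]
force: [-0.5, 0.0, -0.6]
gripper_width: 0.5
gripper_force: 0.0
time_s: 28.2
ee_pos: [687.5, 84.4, 122.0]
ee_rot: [-180.0, -0.1, 176.1]
force: [-0.4, 0.6, -1.0]
gripper_width: 0.6
gripper_force: 0.4
(array([ 21.8, -23.6, 122. ]), array([-1.7999e+02, -6.0000e-02,  1.7609e+02]), array([-0.4,  0.6, -1. ]), 28.2)
```

```bash
for i in 1 2 ; do echo '[{"trans": [0, -1.5, 0]}, {"trans": [0, -1.5, 0]}, {}]' | python3 drive.py | egrep 'pos|^force'; done
```

```text
ee_pos: [687.4, 81.5, 122.2]
force: [-0.7, 1.2, -0.5]
ee_pos: [687.5, 78.4, 122.6]
force: [-0.4, 2.2, -0.5]
```

```bash
for i in 1 2 3; do echo '[{"trans": [0, -1.5, 0]}, {"trans": [0, -0.5, 0]}, {}]' | python3 drive.py | egrep 'pos|^force'; done
python3 - <<'E'
from h import *
print(tool_in_dock())
for n in('scene','top'):
    im=env.grab_frame(n);cv2.imwrite(f'pics/{n}7.png',im);c=env.camera_model(n)
    h=cv2.cvtColor(im,cv2.COLOR_BGR2HSV);m=cv2.inRange(h,(0,150,110),(8,255,255))|cv2.inRange(h,(172,150,110),(180,255,255))
    P={a:w2px(c,D+RD@np.array([24,-32-45*np.sin(a-.5),100+45*np.cos(a-.5)])).round(1) for a in(0,.5,1)}
    u0,v0=P[.5].astype(int);k=m[v0-15:v0+25,u0-20:u0+20];v,u=np.nonzero(k)
    print(n,P,w2px(c,D+RD@np.array([24,-32,100])).round(1),len(u),[(a+u0-20,b+v0-15) for a,b in zip(u,v)][::max(1,len(u)//15)])
E
```

```text
ee_pos: [687.4, 76.4, 122.6]
force: [-0.3, 2.7, 0.4]
ee_pos: [687.4, 75.7, 122.6]
force: [0.1, 5.9, -0.4]
ee_pos: [687.4, 75.6, 122.6]
force: [1.2, 9.8, -1.0]
(array([ 22.3, -32.4, 122.6]), array([1.7969e+02, 4.0000e-02, 1.7607e+02]), array([ 1.2,  9.8, -1. ]), 29.7)
scene {0: array([324. , 158.6]), 0.5: array([329.2, 159.9]), 1: array([334.6, 164. ])} [329.2 170.7] 24 [(np.int64(334), np.int64(162)), (np.int64(333), np.int64(163)), (np.int64(334), np.int64(163)), (np.int64(335), np.int64(163)), (np.int64(332), np.int64(164)), (np.int64(333), np.int64(164)), (np.int64(334), np.int64(164)), (np.int64(335), np.int64(164)), (np.int64(332), np.int64(165)), (np.int64(333), np.int64(165)), (np.int64(334), np.int64(165)), (np.int64(335), np.int64(165)), (np.int64(332), np.int64(166)), (np.int64(333), np.int64(166)), (np.int64(334), np.int64(166)), (np.int64(331), np.int64(167)), (np.int64(332), np.int64(167)), (np.int64(333), np.int64(167)), (np.int64(330), np.int64(168)), (np.int64(331), np.int64(168)), (np.int64(332), np.int64(168)), (np.int64(330), np.int64(169)), (np.int64(331), np.int64(169)), (np.int64(330), np.int64(170))]
top {0: array([289.5, 167.4]), 0.5: array([296. , 167.8]), 1: array([302.8, 168.6])} [296.9 169.7] 0 []
```

The lever is hard on its stop, and its end in the scene view matches the angle for on. I'll retreat, check and hand in.

```bash
echo '[{"trans": [0, 6, 0]}, {"trans": [0, 10, 0]}, {"trans": [0, 6, -30]}, {"trans": [0, 0, -45]}, {"trans": [0, 0, -45]}, {"trans": [40, 0, 0]}, {"trans": [40, 0, 0]}, {"trans": [40, 0, 0]}]' | python3 drive.py
echo '[{"trans": [40, 0, 0]}, {"trans": [40, 0, 0]}, {"trans": [40, 0, 0]}, {}, {}]' | python3 drive.py
python3 - <<'E'
from h import *
print(tool_in_dock())
im=env.grab_frame('scene');cv2.imwrite('pics/s8.png',im);c=env.camera_model('scene')
h=cv2.cvtColor(im,cv2.COLOR_BGR2HSV);m=cv2.inRange(h,(0,150,110),(8,255,255))|cv2.inRange(h,(172,150,110),(180,255,255))
v,u=np.nonzero(m[150:180,315:345]);i=v.argmin();print('lever',u.mean()+315,u[i]+315,v[i]+150)
y=cv2.inRange(h,(20,120,90),(35,255,255));v,u=np.nonzero(y[170:230,260:350]);
print('yellow',len(u),u.min()+260,u.max()+260,v.min()+170,v.max()+170)
for t in(0,.2):print(t,[w2px(c,D+RD@np.array([-106-r*np.sin(t),72-r*np.cos(t),33])).round(1) for r in(0,110)])
a=cv2.imread('pics/scene0.png')
d=(cv2.absdiff(a,im).max(2)>40)
for n,(x0,y0,x1,y1) in dict(multimeter=(395,265,445,335),tape=(253,176,273,196),radio=(205,165,252,202),breaker=(378,203,412,233)).items():print(n,d[y0:y1,x0:x1].mean().round(3))
E
```

```text
time_s: 30.6
ee_pos: [567.7, 102.3, 242.7]
ee_rot: [-179.9, 0.0, 176.1]
force: [0.7, -0.1, 0.2]
gripper_width: 0.4
gripper_force: 0.0
time_s: 31.1
ee_pos: [449.1, 110.7, 243.2]
ee_rot: [-180.0, 0.1, 176.1]
force: [0.9, -0.1, 0.4]
gripper_width: 0.8
gripper_force: 0.0
(array([-217.9,  -13.8,  243.2]), array([-1.7998e+02,  1.3000e-01,  1.7613e+02]), array([ 0.9, -0.1,  0.4]), 31.1)
lever 332.1904761904762 335 163
yellow 189 278 305 188 210
0 [array([280.2, 193.4]), array([305.3, 208.5])]
0.2 [array([280.2, 193.4]), array([300.2, 212.1])]
multimeter 0.0
tape 0.025
radio 0.0
breaker 0.0
```

Everything checks out, so I'm handing in.

```bash
python3 -c "
from workcell import env
print(env.job_done())"
```

```text
the job is handed in; nothing more can be done
None
```

The job is handed in at about 31 s: the pack is home on the pegs, the yellow arm is shut and the red lever is over to on, with the bystanders unmoved; on the way in the pack jammed briefly at the rail throat (a 63 N wrist-force reading) and was backed off and realigned.

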